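Pin a wood strip into the holding jig

ROBOT

A 6-joint arm with a two-finger parallel gripper is mounted at the origin on a cart in front of the work surface, level with it; the furniture and walls round the work are solid. World frame = base frame: x ahead of the robot, y to its left, z up, the work surface at z = 0. Lengths are in mm, angles in rad, forces in N, time in s.
With the tool pointing down it reaches from about 275 to 750 mm from the base axis. Payload 10.2 kg.
Tool frame: the origin (TCP) lies midway between the tips of the shut fingers; the grasp point (between the pads) lies 19 mm behind it; z points along the fingers, y is the line along which they close (so a half turn about z gives the same grasp; the last joint's range is limited). The gripper opens to 85 mm and grips with 20 to 120 N. Pads are 22 mm wide; open, the fingers measure 114 mm over their backs; the gripper's body (76 mm by 85 mm) begins 54 mm behind the grasp point. The pads swing forward as they close: fully open they stand 13 mm farther back than shut.
Start: joints at [0.998, 0.313, 1.498, -0, 1.331, -0.223], TCP at [179.936, 493.208, 231.294] pointing down, gripper open.
Joint ranges: [-2.94, 2.94], [-0.97, 2.17], [0.19, 2.56], [-1.23, 4.37], [0.02, 3.11], [-2.88, 2.88]. Speed limits (rad/s): [2.39, 2.39, 3.01, 3.14, 3.14, 3.14].

INTERFACE

Orientations are given as a unit quaternion [w, x, y, z].
In Python, from rig import ctrl, capture, camera_info gives the robot as it stands.
- The arm moves only by the tool apply_moves, never from a script. Its argument "targets" is a list of rows, each a list of 3 entries, a list of its own where there are three numbers: the finger opening in mm, from 0 to 85.4, then the shift along the world's x, y, z in mm, then the turn, a rotation vector about the world's x, y, z in degrees. In form: [[grip, [dx, dy, dz], [rx, ry, rz]], ...]. A call has 1 to 20 rows; each row is the pose to reach, as a shift and turn from the pose commanded when the call began; what a row does not reach only later rows make up. A row lasts 1/10 s, in which the tool goes at most 50 mm and 8.59 degrees, less where a joint would pass 70% of its speed; a pose out of reach is approached as far as the arm can. A call with a gripper value outside its range is refused whole. The fingers move at their own pace and stop on an object; "squeeze" is the grip in N (left out, the last holds). Time passes only in rows, so rows that repeat a pose let the fingers close. It gives the time, the measured TCP pose, the force, the opening and the grip force at its end, in the units of the state.
- ctrl.sense(): the state, without advancing time (a new reading comes with each control period).
- capture(name): name is "scene" or "top" or "wrist"; returns (picture, depth): 384x512x3 uint8, blue, green, red; 384x512 float32, mm along the optical axis (not along the pixel's ray), 0 where there is no reading.
- camera_info(name): a dict with "vfov" (degrees; the focal length in pixels is half the picture's height over the tangent of half this angle, whatever the lens; pixels are square), "cx", "cy" (the principal point, pixels), "k1" (the pictures are not rectified: a ray, as slopes to the right and down, at radius r is drawn at 1 + k1 r^2 times it, then the intrinsics apply), "extrinsics" (4x4, takes a point from camera to world coordinates). Camera axes: x right, y down, z forward; pixel columns grow to the right and rows downward; lengths in mm; the calibration is good to about 2 mm. A picture is of the moment at which its call begins: read the wrist's pose just before it. camera_info takes no time and is no camera call; for the wrist camera it gives the pose at the moment of the call.
- ctrl.finish_job(): hands the job in; it is judged then, once.
The state is a dict: "time_s": time; "joints": joint angles; "dq": joint speeds; "tau": joint torques, N m; "eef_pos": TCP position; "ee_rot": TCP orientation; "force": force on the tool from outside, world axes, zero at the start; "wrist_torque": the same for the moment, N m; "grip_width": opening from 0.0 (shut) to 1.0 (fully open); "grip_force": force on a finger pad.
Only numpy, scipy, OpenCV 4.12 (cv2) and the standard library are available. Lean on these libraries where they do the work, as an engineer would, in place of code of your own. Each camera call takes 0.05 s, during which the arm holds its last target. There are 200 camera calls.

TASK

Lay the long thin wood strip flat into the jig's seat, between the small corner cheeks. Then fold the open steel keeper bar all the way down over it, and lock it by pushing the rod of the wooden-handled pin from the robot's side through both eyes of the jig, above the bar, until the pin's collar meets the near ear. Leave the other things on the bench where they are.

Things in the scene. Friction and masses are not known exactly. Their poses are not given: they have to be found in the camera images.
- jig: Holding jig, screwed down: pale plywood board 130 (x) x 230 (y) x 16 mm; origin under its centre on the bench, z up, its +x points away from the robot (yaw within 0.3 rad). It carries the seat in the middle, the bar's hinge at its +y end and two upright steel ears with eyes at its -y end.
- jig_seat (a point): Centre of the seat on top of the board, 16 mm above the bench, axes as the jig. The strip lies here along the jig's x: four corner cheeks 13 mm high (inner faces at y = +-18 mm, |x| from 36 to 62 mm) and end lips 10 mm high (inner faces at x = +-58 mm) enclose a place 116 x 36 mm. The middle, |x| below 36 mm, is open at both sides for the fingers.
- jig_eye (a point): Midpoint between the two eyes on their common axis, 52 mm above the bench, axes as the jig; the eyes' axis is the jig's x. Two steel ears, each 10 mm thick (from 19 to 29 mm either side of this point), 36 mm wide, tops 70 mm above the bench, each with a round through hole of 20 mm diameter.
- jig_hinge (a point): Centre of the keeper bar's hinge axis, 37 mm above the bench, 85 mm to the +y side of the seat; the axis runs along the jig's x; hinge blocks to 48 mm above the bench.
- keeper (a joint): Angle of the steel keeper bar (30 mm wide, 8 mm thick, reaching 182 mm from the hinge axis) in rad: 0 is fully down (level, over the strip, its end between the ears, its top 41 mm above the bench), 1.57 upright; at the start it stands open a little past upright, leaning to the jig's +y, its end up to 220 mm above the bench. Its stiff hinge keeps it where it is left.
- keeper_end (a point): Point on the bar's outer face (the top face when down), 165 mm from the hinge axis, in the middle of its width.
- lock_pin: Locking pin, 136 mm long: wooden flat-sided handle 60 (x) x 26 (y) x 30 mm (z), then a brass collar of 22 mm diameter and 3 mm length, then a straight steel rod of 14 mm diameter that ends in a 9 mm taper. Origin under the centre of the handle; the rod points along +x, its axis 15 mm above the origin. It lies on the bench with the rod pointing away from the robot.
- pin_shoulder (a point): Front face of the brass collar on the rod's axis, 33 mm ahead of the handle's centre.
- pin_tip (a point): Tip of the rod on its axis, 106 mm ahead of the handle's centre (73 mm ahead of the collar's front).
- strip: The long thin wood strip, 30 (x) x 110 (y) x 15 mm (z), the longest and thinnest of the loose bits of wood; origin under its centre, length along its y.
- thick_offcut: Bystander: short thick wood offcut 35 x 60 x 30 mm, origin under its centre.
- broad_offcut: Bystander: broad wood offcut 50 x 70 x 18 mm, origin under its centre.
- owl: Bystander: small carved wooden owl 44 x 54 x 83 mm, origin under its centre.
- sander: Bystander: sanding block 60 x 102 x 28 mm, origin under its centre.
Things that resemble listed ones, but are neither listed nor needed, are in the scene too. Leave any red look-alike of the lock_pin alone.

How it is judged (in metres and radians):
On the way, in this order (a step that is already met when the one before it is completed fails the run):
1. the strip lies flat in the seat while the keeper bar is still up (horizontal distance between strip and jig_seat below 0.01 m and angle between the y axis of strip and the x axis of jig_seat, either way round below 0.1 rad and z of strip in the frame of jig_seat below 0.004 m and angle between strip's own z axis and vertical below 0.06 rad and value of joint keeper above 0.6 rad), for 0.2 s.
2. the keeper bar is folded fully down over the strip (value of joint keeper below 0.05 rad), for 0.2 s.
At the end, for the whole second after the job is handed in: The strip lies flat on the board in the seat (centre within 10 mm, length along the jig's x within 0.1 rad), the keeper bar is fully down over it (within 0.05 rad), the pin's rod goes from the robot's side through both eyes with its collar within 9 mm of the near ear, and pin and strip are at rest (horizontal distance between strip and jig_seat below 0.01 m and angle between the y axis of strip and the x axis of jig_seat, either way round below 0.1 rad and z of strip in the frame of jig_seat below 0.004 m and angle between strip's own z axis and vertical below 0.06 rad and value of joint keeper below 0.05 rad and x of pin_tip in the frame of jig_eye above 0.033 m and x of pin_shoulder in the frame of jig_eye between -0.038 and 0 m and horizontal distance between pin_shoulder and jig_eye below 0.042 m and angle between the x axis of lock_pin and the x axis of jig_eye, either way round below 0.2 rad and y of pin_tip in the frame of jig_eye between -0.012 and 0.012 m and z of pin_tip in the frame of jig_eye between -0.012 and 0.012 m and linear speed of each of lock_pin, strip below 0.02 m/s); the robot touches nothing.
It fails at once if a bystander is pushed more than 30 mm from its place (distance of any of thick_offcut, broad_offcut, owl, sander from where it was at the start of the episode above 0.03 m).
It also fails if it takes over 72 s, if anything falls off the work surface, if the arm or the gripper's body presses on something with over 40 N, if the wrist force passes 120 N, or if a joint passes its speed limit or range.

## Working session

There is one attempt and no reset: what is moved stays moved. The work goes in short steps, Python scripts to look and compute and a tool call to move; the robot and the scene stay as the last step left them, time stands still between calls to the robot, and variables do not carry over. Pictures are saved under pics/ and viewed, at most 10 in all, crops included, and the job is handed in when it is done.

Besides the shell and the picture viewer there is one more tool, called after "Emit:" as name([rows], argument=value, ...), one row to a line, values as JSON. apply_moves: Moves the arm, as the interface text tells. Its arguments: {"type":"object","properties":{"targets":{"type":"array","items":{"type":"array"}},"squeeze":{"type":"number"}},"required":["targets"]}

```bash
ls; mkdir -p pics
cat > h.py <<'E'
import numpy as np, cv2
from rig import ctrl, capture, camera_info
def grab(n):
    ci=camera_info(n); im,d=capture(n); return im,d,ci
def pts(d,ci):
    """world point for every pixel"""
    H,W=d.shape; f=H/2/np.tan(np.radians(ci['vfov'])/2)
    v,u=np.mgrid[0:H,0:W].astype(np.float64)
    K=np.array([[f,0,ci['cx']],[0,f,ci['cy']],[0,0,1]])
    p=cv2.undistortPoints(np.stack([u.ravel(),v.ravel()],1)[:,None],K,np.array([ci['k1'],0,0,0,0.])).reshape(H,W,2)
    c=np.dstack([p[...,0]*d,p[...,1]*d,d]); E=np.array(ci['extrinsics'])
    return c@E[:3,:3].T+E[:3,3]
E
python3 - <<'E'
from h import *
for n in('scene','top'):
    im,d,ci=grab(n); cv2.imwrite(f'pics/{n}0.png',im); np.savez(f'{n}0.npz',im=im,d=d,**{k:np.array(v) for k,v in ci.items()})
    print(n,{k:np.round(v,3).tolist() for k,v in ci.items()},(d>0).mean())
print(ctrl.sense())
E
```

```text
pics
scene {'vfov': 52.643, 'cx': 256.055, 'cy': 186.69, 'k1': -0.136, 'extrinsics': [[0.722, -0.503, 0.474, 83.868], [-0.691, -0.542, 0.478, -448.219], [0.017, -0.673, -0.739, 818.913], [0.0, 0.0, 0.0, 1.0]]} 0.9960276285807291
top {'vfov': 51.213, 'cx': 254.937, 'cy': 192.046, 'k1': -0.007, 'extrinsics': [[-0.018, -0.995, 0.101, 473.449], [-1.0, 0.02, 0.014, 17.928], [-0.016, -0.101, -0.995, 1165.252], [0.0, 0.0, 0.0, 1.0]]} 0.9961293538411459
{'time_s': 0.1, 'joints': array([ 9.97601966e-01,  3.13387926e-01,  1.49835749e+00,  1.74790445e-05,
        1.33101757e+00, -2.23436350e-01]), 'dq': array([ 0.00060298, -0.00060665, -0.00122857, -0.00092847,  0.00098406,
        0.00049736]), 'tau': array([ 3.09485360e-03, -4.12901688e+01, -2.60141426e+01, -1.03117095e-04,
        3.06428934e-03,  7.76522825e-06]), 'eef_pos': array([179.79812992, 493.00510504, 230.79680379]), 'ee_rot': array([-2.34789230e-04,  1.73991009e-01,  9.84747067e-01, -5.36062921e-04]), 'force': array([ 0.57429872, -0.02074089,  0.88976132]), 'wrist_torque': array([ 0.01639329, -0.0712597 ,  0.05234772]), 'grip_force': 0.0, 'grip_width': 0.9987963438139746}
```

View pics/top0.png

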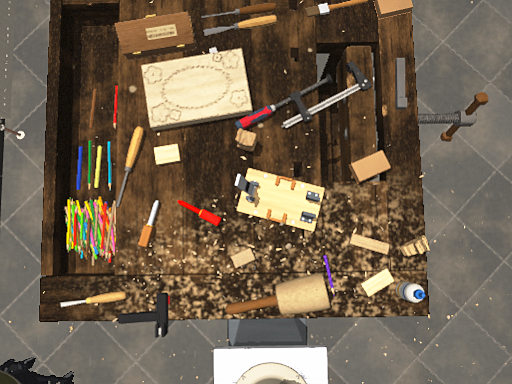

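View pics/scene0.png

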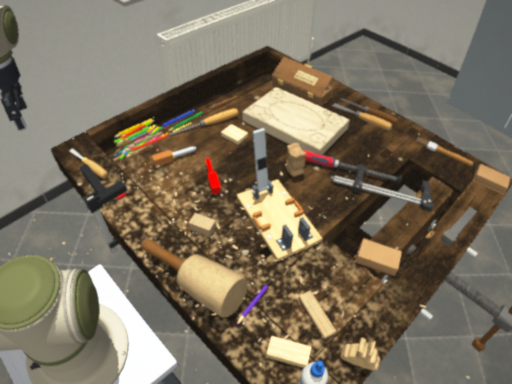

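The top view shows these things:
- The jig is at (280,199), with the hinge at its left end (250,188) and the ears at (312,205).
- Strip candidates are (369,243), (377,283), (243,257), (166,154) and the notched piece at (415,245). The piece at (369,243) is the long thin one.
- Pin candidates are the wooden handle with a steel rod at (148,225), the red look-alike at (205,213), and chisels at (130,165) and (95,299).

Next I'll measure them and check with a close crop.

Run:
```python
from h import *
z=np.load('top0.npz'); im,d=z['im'],z['d']; P=pts(d,z)
print('table z',[np.round(P[v,u],1).tolist() for u,v in((120,270),(340,265),(200,180),(220,240))])
h=P[...,2]
for n,(u0,v0,u1,v1) in dict(strip=(345,228,395,260),c2=(355,265,400,302),c3=(225,243,262,272),c4=(148,140,186,168),pin=(132,195,164,252),sander=(345,145,395,188),owl=(230,125,262,152)).items():
    s=np.s_[v0:v1,u0:u1]; m=(h[s]>6).astype(np.uint8)
    k,l,st,c=cv2.connectedComponentsWithStats(m); i=1+np.argmax(st[1:,4])
    Q=P[s][l==i]; r=cv2.minAreaRect(Q[:,:2].astype(np.float32)); print(n,np.round(r[0]),np.round(r[1]),round(r[2],1),'z',np.percentile(Q[:,2],[10,50,90,99]).round(1))
a=cv2.resize(im[225:305,340:440],None,fx=4,fy=4,interpolation=2); b=cv2.resize(im[190:260,125:225],None,fx=4,fy=4,interpolation=2)
cv2.imwrite('pics/crop1.png',np.vstack([a,b]))
# jig
s=np.s_[160:240,225:335]
for lo,hi in((12,20),(25,30),(40,50),(60,75),(100,240)):
    m=(h[s]>lo)&(h[s]<hi); Q=P[s][m]
    if len(Q)>5: r=cv2.minAreaRect(Q[:,:2].astype(np.float32)); print(lo,len(Q),np.round(r[0],1),np.round(r[1],1),round(r[2],1),Q.mean(0).round(1))
```

```text
table z [[373.9, 428.3, -2.1], [377.3, -206.1, -2.6], [473.4, 17.9, 1165.3], [454.7, 138.6, -8.2]]
strip [ 460. -164.] [363.  39.] 79.7 z [11.  13.8 16.7 18.7]
c2 [ 376. -156.] [390.  86.] 73.2 z [16.8 20.5 23.4 26.1]
c3 [420.  52.] [ 46. 117.] 36.3 z [25.6 28.5 31.4 34.3]
c4 [618. 160.] [398.  82.] 56.0 z [13.6 17.  20.1 22.8]
pin [460. 194.] [326. 135.] 72.1 z [15.4 25.2 30.7 33.9]
sander [ 591. -155.] [ 61. 414.] 25.7 z [22.6 26.1 29.1 31.7]
owl [633.  46.] [324.  57.] 6.1 z [22.8 74.1 80.5 84.7]
12 2673 [568.  -37.6] [229.5 129.8] 73.8 [566.6 -38.1  15.3]
25 124 [565.8 -46.6] [159.3 135.2] 33.2 [564.3 -36.8  27.6]
40 94 [567.7 -39.7] [199.9  58. ] 73.7 [584.7  19.4  45.2]
60 117 [565.5 -44.4] [191.   57.8] 74.1 [549.6 -99.4  68.4]
100 182 [597.8  63.9] [28.9 30. ] 72.6 [596.8  64.4 172.9]
```

View pics/crop1.png

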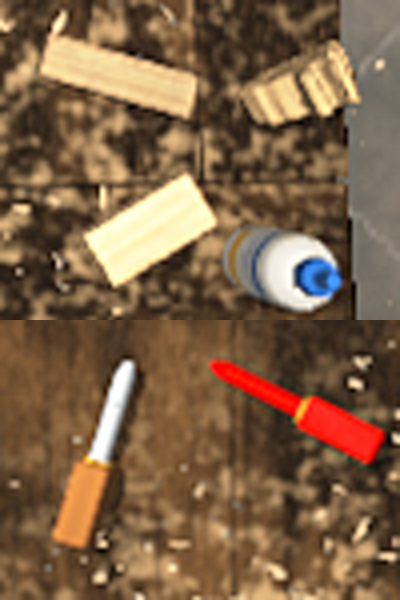

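The crop shows the plain long strip at the top (top-view pixel (369,243)). The steel rod with its brass collar and wooden handle is at bottom left (handle (146,236), tip (156,201)), and the red one is the decoy. Next I'll get refined positions by casting rays onto the known heights.

```bash
cat >> h.py <<'E'
def ray(u,v,z,ci,H=384):
    """pixels (arrays) onto the plane at height z"""
    f=H/2/np.tan(np.radians(ci['vfov'])/2); K=np.array([[f,0,ci['cx']],[0,f,ci['cy']],[0,0,1]])
    p=cv2.undistortPoints(np.stack([np.ravel(u),np.ravel(v)],1).astype(np.float64)[:,None],K,np.array([ci['k1'],0,0,0,0.]))[:,0]
    E=np.array(ci['extrinsics']); r=np.c_[p,np.ones(len(p))]@E[:3,:3].T
    return E[:3,3]+r*((z-E[2,3])/r[:,2])[:,None]
def rect(im,P,box,lo,hi,top,ci,extra=None):
    u0,v0,u1,v1=box; s=np.s_[v0:v1,u0:u1]; h=P[s][...,2]
    m=((h>lo)&(h<hi))
    if extra is not None: m&=extra[s]
    k,l,st,c=cv2.connectedComponentsWithStats(m.astype(np.uint8)); i=1+np.argmax(st[1:,4])
    v,u=np.nonzero(l==i); Q=ray(u+u0,v+v0,top,ci)
    r=cv2.minAreaRect(Q[:,:2].astype(np.float32)); C=Q.mean(0)
    w,V=np.linalg.eigh(np.cov(Q[:,:2].T)); a=np.degrees(np.arctan2(V[1,1],V[0,1]))
    return np.round(r[0],1),np.round(r[1],1),round(r[2],1),'mean',C.round(1),'axis',round(a,1),len(Q)
E
python3 - <<'E'
from h import *
z=np.load('top0.npz'); im,d=z['im'],z['d']; P=pts(d,z)
for n,b,lo,hi,t in(('strip',(345,228,395,260),7,30,15),('c2',(355,265,400,302),8,40,18),('c3',(225,243,262,272),10,45,30),('c4',(148,140,186,168),8,35,18),('pin',(132,195,164,252),6,45,30),
 ('jig',(225,160,335,240),10,22,16),('ear1',(297,180,335,206),58,90,70),('ear2',(290,200,335,240),58,90,70),('bar',(225,160,262,210),170,260,215),('notched',(398,228,432,262),6,60,20)):
    print(n,*rect(im,P,b,lo,hi,t,z))
hsv=cv2.cvtColor(im,cv2.COLOR_BGR2HSV)
for x in((146,236),(155,208),(148,230)): print(x,hsv[x[1],x[0]])
m=(hsv[...,0]>8)&(hsv[...,0]<16)&(hsv[...,1]>120)
print('handle',rect(im,P,(132,195,164,252),6,45,30,z,m))
m=(hsv[...,1]<80)
print('rod',rect(im,P,(132,195,164,252),4,45,20,z,m))
E
```

```text
strip [ 436.8 -286.3] [111.3  30.9] 73.9 mean [ 437.1 -285.6   15. ] axis 73.8 406
c2 [ 332.1 -302.1] [43.5 87.1] 30.2 mean [ 332.  -302.5   18. ] axis 119.7 482
c3 [404.7  72.8] [35.  60.3] 22.7 mean [404.7  72.6  30. ] axis 113.0 273
c4 [706.3 290.6] [51.5 71.2] 8.9 mean [706.3 290.3  18. ] axis 98.2 419
pin [505.7 335.6] [ 30.5 133.8] 76.2 mean [493.  337.9  30. ] axis 164.3 346
jig [567.8 -37.5] [229.1 129.5] 73.7 mean [566.1 -39.6  16. ] axis 74.2 2959
ear1 [ 566.9 -125.6] [35.  10.7] 74.7 mean [ 566.9 -125.6   70. ] axis 73.8 52
ear2 [ 521.2 -112. ] [36.2 10.5] 72.9 mean [ 521.2 -112.    70. ] axis 74.2 53
bar [597.6  69.4] [18.6 33.3] 75.2 mean [597.   69.5 215. ] axis 174.1 100
notched [ 426.7 -413.6] [42.  77.9] 24.0 mean [ 428.9 -408.    20. ] axis 117.3 277
(146, 236) [ 15 174 234]
(155, 208) [ 60   1 242]
(148, 230) [ 15 175 238]
handle (array([469.5, 344.8]), array([28.8, 59.5]), 73.4, 'mean', array([469.3, 344.9,  30. ]), 'axis', np.float64(163.1), 210)
rod (array([536.5, 328.6]), array([14.3, 71.3]), 73.1, 'mean', array([535.6, 328.9,  20. ]), 'axis', np.float64(163.0), 122)
```

Emit:
apply_moves([
  [85,[257,-779,-60],[0,0,-86.2]],
  [85,[257,-779,-60],[0,0,-86.2]],
  [85,[257,-779,-60],[0,0,-86.2]],
  [85,[257,-779,-60],[0,0,-86.2]],
  [85,[257,-779,-60],[0,0,-86.2]],
  [85,[257,-779,-60],[0,0,-86.2]],
  [85,[257,-779,-60],[0,0,-86.2]],
  [85,[257,-779,-60],[0,0,-86.2]],
  [85,[257,-779,-60],[0,0,-86.2]],
  [85,[257,-779,-60],[0,0,-86.2]],
  [85,[257,-779,-60],[0,0,-86.2]],
  [85,[257,-779,-60],[0,0,-86.2]],
  [85,[257,-779,-60],[0,0,-86.2]],
  [85,[257,-779,-60],[0,0,-86.2]],
  [85,[257,-779,-60],[0,0,-86.2]],
  [85,[257,-779,-60],[0,0,-86.2]],
  [60,[257,-779,-60],[0,0,-86.2]],
  [60,[257,-779,-60],[0,0,-86.2]],
  [60,[257,-779,-60],[0,0,-86.2]],
  [60,[257,-779,-60],[0,0,-86.2]],
], squeeze=60)

```text
time_s: 2.1
eef_pos: [436.8, -284.7, 171.4]
ee_rot: [-0.0, 0.8, 0.6, 0.0]
force: [0.3, 0.3, -0.4]
grip_width: 0.707
grip_force: 0.0
```

```bash
cat >> h.py <<'E'
def state():
    from scipy.spatial.transform import Rotation as R
    s=ctrl.sense(); q=s['ee_rot']; M=R.from_quat([q[1],q[2],q[3],q[0]]).as_matrix()
    print('t',round(s['time_s'],2),'tcp',s['eef_pos'].round(1),'yaw_y',np.degrees(np.arctan2(M[1,1],M[0,1])).round(1),'z',M[:,2].round(3),'F',s['force'].round(1),'w',round(s['grip_width']*85.4,1),'gf',round(s['grip_force'],1),'q',s['joints'].round(2)); return s,M
E
python3 - <<'E'
from h import *
state(); im,d,ci=grab('wrist'); cv2.imwrite('pics/w1.png',im); P=pts(d,ci); P[d==0]=-99
print(np.round(ci['extrinsics'],2)); print(rect(im,P,(0,0,512,384),8,25,15,ci))
E
```

```text
t 2.1 tcp [ 436.8 -284.7  171.4] yaw_y -16.2 z [-0.  0. -1.] F [ 0.3  0.3 -0.4] w 60.4 gf 0.0 q [-0.8   0.36  1.6   0.    1.19 -0.52]
[[ 9.6000e-01 -2.7000e-01 -8.0000e-02  4.5563e+02]
 [-2.8000e-01 -9.2000e-01 -2.6000e-01 -2.2072e+02]
 [-0.0000e+00  2.7000e-01 -9.6000e-01  3.1423e+02]
 [ 0.0000e+00  0.0000e+00  0.0000e+00  1.0000e+00]]
(array([ 437.1, -290. ]), array([109.4,  29.8]), 72.4, 'mean', array([ 437.8, -287.6,   15. ]), 'axis', np.float64(72.4), 3240)
```

View pics/w1.png

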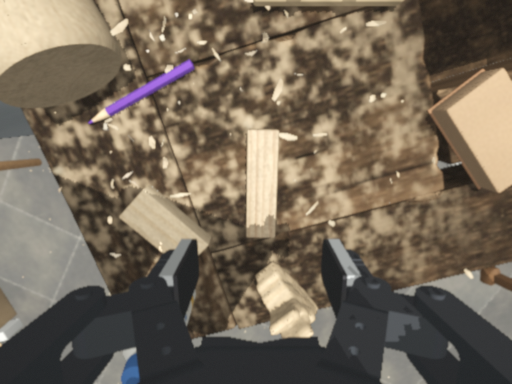

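The wrist view shows the strip upright at (262,185), clear of its neighbours; that agrees with the top view. Now I'll descend and grasp it.

Emit:
apply_moves([
  [55,[0,-1.5,-50],[0,0,-0.6]],
  [55,[0,-1.5,-100],[0,0,-0.6]],
  [55,[0,-1.5,-140],[0,0,-0.6]],
  [55,[0,-1.5,-155],[0,0,-0.6]],
  [55,[0,-1.5,-165],[0,0,-0.6]],
  [55,[0,-1.5,-167],[0,0,-0.6]],
  [55,[0,-1.5,-167],[0,0,-0.6]],
  [25,[0,-1.5,-167],[0,0,-0.6]],
  [25,[0,-1.5,-167],[0,0,-0.6]],
  [25,[0,-1.5,-167],[0,0,-0.6]],
  [25,[0,-1.5,-167],[0,0,-0.6]],
  [20,[0,-1.5,-167],[0,0,-0.6]],
  [20,[0,-1.5,-167],[0,0,-0.6]],
  [20,[0,-1.5,-167],[0,0,-0.6]],
], squeeze=60)

```text
time_s: 3.55
eef_pos: [437.4, -287.8, 5.6]
ee_rot: [0.001, 0.803, 0.596, 0.0]
force: [-0.7, 1.4, 7.0]
grip_width: 0.331
grip_force: 60.0
```

```bash
python3 -c "
from h import *
state()"
```

```text
t 3.55 tcp [ 437.4 -287.8    5.6] yaw_y -16.8 z [ 0.001 -0.001 -1.   ] F [-0.7  1.4  7. ] w 28.3 gf 60.0 q [-0.81  0.6   1.73  0.    0.81 -0.51]
```

Emit:
apply_moves([
  [20,[0,0,30],[0,0,0]],
  [20,[0,0,80],[0,0,0]],
  [20,[0,0,120],[0,0,0]],
  [20,[130.4,250.3,120],[0,0,90.6]],
  [20,[130.4,250.3,120],[0,0,90.6]],
  [20,[130.4,250.3,120],[0,0,90.6]],
  [20,[130.4,250.3,120],[0,0,90.6]],
  [20,[130.4,250.3,120],[0,0,90.6]],
  [20,[130.4,250.3,120],[0,0,90.6]],
  [20,[130.4,250.3,120],[0,0,90.6]],
  [20,[130.4,250.3,120],[0,0,90.6]],
  [20,[130.4,250.3,120],[0,0,90.6]],
  [20,[130.4,250.3,120],[0,0,90.6]],
  [20,[130.4,250.3,120],[0,0,90.6]],
  [20,[130.4,250.3,120],[0,0,90.6]],
  [20,[130.4,250.3,120],[0,0,90.6]],
  [20,[130.4,250.3,120],[0,0,90.6]],
  [20,[130.4,250.3,120],[0,0,90.6]],
])

```text
time_s: 5.35
eef_pos: [567.3, -37.0, 124.4]
ee_rot: [0.0, 0.142, 0.99, -0.0]
force: [-0.4, -0.8, -0.9]
grip_width: 0.329
grip_force: 59.6
```

Run:
```python
from h import *
s,M=state()
im,d,ci=grab('wrist'); t,td,tc=grab('top')
cv2.imwrite('pics/w2.png',np.vstack([im,t[150:250,200:340].repeat(3,0).repeat(3,1)[:, :512] if 0 else cv2.resize(t[155:245,220:340],(512,384))])[:, :][:768].copy()) if 0 else cv2.imwrite('pics/w2.png',im)
P=pts(d,ci); P[d==0]=-99
tz=s['eef_pos'][2]
c,sn=np.cos(np.radians(-16.2)),np.sin(np.radians(-16.2))
# strip: pixels with height near the carried strip, local coordinates about TCP
v,u=np.nonzero((P[...,2]>tz-12)&(P[...,2]<tz+16)); Q=P[v,u]-s['eef_pos']
L=np.c_[Q[:,0]*c+Q[:,1]*sn,-Q[:,0]*sn+Q[:,1]*c,Q[:,2]]
m=(abs(L[:,1])<25)
print('x range',np.percentile(L[m,0],[0,1,5,50,95,99,100]).round(1),'z',np.percentile(L[m,2],[5,50,95]).round(1),m.sum())
```

```text
t 5.35 tcp [567.3 -37.  124.4] yaw_y 73.7 z [ 0. -0. -1.] F [-0.4 -0.8 -0.9] w 28.1 gf 59.6 q [-0.27  0.51  1.5   0.    1.13 -1.56]
x range [-53.4 -53.  -50.5 -11.   38.1  43.5  46.4] z [ 8.3  9.5 10.6] 12713
```

View pics/w2.png

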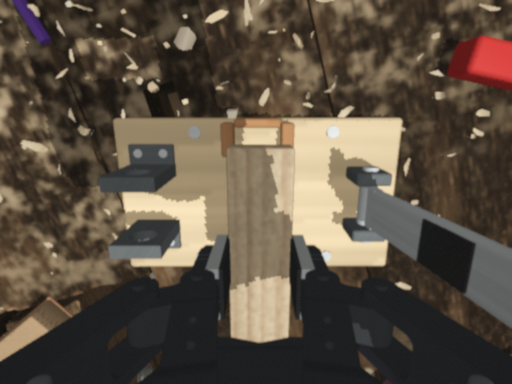

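The wrist view shows the strip held straight over the seat (near end at (262,147)). The near lip and cheeks are at (258,128), the ears at left and the bar at right. I'll measure the lip and cheeks relative to the strip in this same view.

Run:
```python
from h import *
s,M=state()
im,d,ci=grab('wrist'); hsv=cv2.cvtColor(im,cv2.COLOR_BGR2HSV)
P=pts(d,ci); P[d==0]=-99
c,sn=np.cos(np.radians(-16.2)),np.sin(np.radians(-16.2))
Q=P-s['eef_pos']; X=Q[...,0]*c+Q[...,1]*sn; Y=-Q[...,0]*sn+Q[...,1]*c; Z=P[...,2]
for r in range(118,160,3): print(r,[(round(float(X[r,q]),1),round(float(Y[r,q]),1),round(float(Z[r,q]),1),tuple(hsv[r,q])) for q in (229,258,287)])
b=(Z>8)&(Z<22)
k,l,st,_=cv2.connectedComponentsWithStats(b.astype(np.uint8)); i=1+np.argmax(st[1:,4]); v,u=np.nonzero(l==i)
q=ray(u,v,16,ci)-s['eef_pos']; x=q[:,0]*c+q[:,1]*sn; y=-q[:,0]*sn+q[:,1]*c
print('board local x min,y min/max',np.percentile(x,.5),np.percentile(y,[.5,99.5]))
st=(abs(Z-s['eef_pos'][2]-9.5)<4)&(X<-20)&(abs(Y)<25); v,u=np.nonzero(st)
print('strip y',np.percentile(Y[st],[1,50,99]),'x min',np.percentile(X[st],.5))
```

```text
t 5.45 tcp [567.3 -37.  124.3] yaw_y 73.7 z [ 0.  0. -1.] F [ 0.1  0.5 -0.4] w 28.2 gf 59.6 q [-0.27  0.51  1.5   0.    1.13 -1.56]
118 [(-62.2, -25.7, 15.1, (np.uint8(19), np.uint8(58), np.uint8(159))), (-62.3, -2.8, 23.6, (np.uint8(13), np.uint8(129), np.uint8(127))), (-62.1, 20.1, 14.3, (np.uint8(19), np.uint8(81), np.uint8(157)))]
121 [(-59.9, -25.7, 15.3, (np.uint8(19), np.uint8(87), np.uint8(140))), (-60.2, -2.8, 26.0, (np.uint8(15), np.uint8(119), np.uint8(201))), (-59.8, 20.1, 15.2, (np.uint8(18), np.uint8(88), np.uint8(142)))]
124 [(-58.2, -24.4, 29.6, (np.uint8(14), np.uint8(132), np.uint8(116))), (-58.0, -2.8, 25.5, (np.uint8(15), np.uint8(121), np.uint8(202))), (-58.0, 19.0, 28.3, (np.uint8(14), np.uint8(124), np.uint8(183)))]
127 [(-56.0, -24.5, 29.3, (np.uint8(13), np.uint8(131), np.uint8(119))), (-55.3, -2.8, 16.6, (np.uint8(16), np.uint8(94), np.uint8(190))), (-55.8, 19.1, 28.2, (np.uint8(15), np.uint8(122), np.uint8(198)))]
130 [(-53.8, -24.6, 28.8, (np.uint8(13), np.uint8(133), np.uint8(121))), (-53.0, -2.8, 16.6, (np.uint8(20), np.uint8(65), np.uint8(226))), (-53.7
[... 1372 characters left out ...]
, (-51.4, -2.4, 134.1, (np.uint8(18), np.uint8(71), np.uint8(141))), (-51.5, 10.0, 134.9, (np.uint8(17), np.uint8(69), np.uint8(199)))]
154 [(-50.0, -14.9, 133.3, (np.uint8(18), np.uint8(75), np.uint8(136))), (-50.2, -2.4, 134.4, (np.uint8(19), np.uint8(70), np.uint8(139))), (-49.9, 10.2, 133.0, (np.uint8(17), np.uint8(70), np.uint8(197)))]
157 [(-48.9, -14.8, 134.1, (np.uint8(18), np.uint8(76), np.uint8(137))), (-48.8, -2.4, 133.7, (np.uint8(19), np.uint8(72), np.uint8(135))), (-48.7, 10.2, 133.2, (np.uint8(17), np.uint8(70), np.uint8(198)))]
board local x min,y min/max -62.29151498450171 [-116.71682143  -29.58783203]
strip y [-16.14327817  -1.54398356  13.0150443 ] x min -53.12557429254246
```

Emit:
apply_moves([
  [20,[-0.2,-0.8,-40],[0,0,0]],
  [20,[-0.2,-0.8,-70],[0,0,0]],
  [20,[-0.2,-0.8,-80],[0,0,0]],
  [20,[-0.2,-0.8,-86],[0,0,0]],
  [20,[-0.2,-0.8,-92],[0,0,0]],
  [20,[-0.2,-0.8,-97],[0,0,0]],
  [20,[-0.2,-0.8,-100],[0,0,0]],
  [20,[-0.2,-0.8,-102],[0,0,0]],
  [20,[-0.2,-0.8,-102],[0,0,0]],
])

```text
time_s: 6.4
eef_pos: [567.2, -37.8, 22.4]
ee_rot: [0.0, 0.141, 0.99, -0.0]
force: [-0.2, -0.2, -0.8]
grip_width: 0.327
grip_force: 59.6
```

```bash
python3 -c "
from h import *
state()"
```

```text
t 6.4 tcp [567.2 -37.8  22.4] yaw_y 73.8 z [ 0. -0. -1.] F [-0.2 -0.2 -0.8] w 27.9 gf 59.6 q [-0.27  0.65  1.58 -0.    0.91 -1.56]
```

Emit:
apply_moves([
  [20,[0,0,-1],[0,0,0]],
  [20,[0,0,-2],[0,0,0]],
  [20,[0,0,-2],[0,0,0]],
  [50,[0,0,-2],[0,0,0]],
  [50,[0,0,-1],[0,0,0]],
  [50,[0,0,-1],[0,0,0]],
  [50,[0,0,0],[0,0,0]],
  [50,[0,0,20],[0,0,0]],
  [50,[0,0,60],[0,0,0]],
  [20,[0,0,110],[0,0,0]],
  [0,[0,0,160],[0,0,0]],
  [0,[0,0,210],[0,0,0]],
  [0,[0,0,210],[0,0,0]],
])

```text
time_s: 7.7
eef_pos: [569.3, -38.3, 239.4]
ee_rot: [0.006, 0.141, 0.99, -0.001]
force: [0.6, 0.2, -0.1]
grip_width: -0.003
grip_force: 0.0
```

Run:
```python
from h import *
s,M=state()
im,d,ci=grab('wrist'); cv2.imwrite('pics/w3.png',im)
P=pts(d,ci); P[d==0]=-99
C=np.array([567.8,-37.5,0]); c,sn=np.cos(np.radians(-16.2)),np.sin(np.radians(-16.2))
Q=P-C; X=Q[...,0]*c+Q[...,1]*sn; Y=-Q[...,0]*sn+Q[...,1]*c; Z=P[...,2]
m=(abs(X)<34)&(abs(Y)<30)&(Z>24)&(Z<38)
print('strip mid',np.percentile(Y[m],[1,50,99]).round(1),np.percentile(Z[m],[5,50,95]).round(1))
m=(abs(X)<75)&(abs(Y)<12)&(Z>28)&(Z<38)
print('strip ends',np.percentile(X[m],[.3,99.7]).round(1)); 
for a in range(-50,51,20):
    k=m&(abs(X-a)<10); print(a,np.median(Z[k]).round(1))
m=(Z>185)&(Z<230)&(abs(X)<25)&(Y>60); print('bar end',X[m].mean(),np.percentile(Y[m],[2,50,98]),Z[m].max(),m.sum())
```

```text
t 7.7 tcp [569.3 -38.3 239.4] yaw_y 73.8 z [ 0.012 -0.003 -1.   ] F [ 0.6  0.2 -0.1] w -0.2 gf 0.0 q [-0.27  0.4   1.35  0.    1.38 -1.56]
strip mid [-16.5  -2.5  12.4] [29.8 31.1 32.2]
strip ends [-53.3  55. ]
-50 31.2
-30 31.1
-10 31.2
10 31.1
30 31.0
50 31.0
bar end 0.22502268077171853 [104.2395284  108.19383453 115.82963985] 218.15532753089445 2397
```

View pics/w3.png

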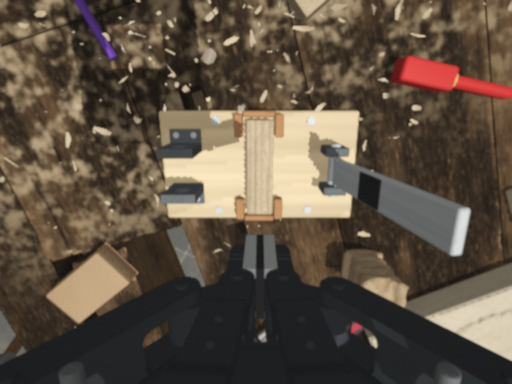

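The picture shows the strip seated between the lips and cheeks at (260,165), flat at z≈31. The bar stands open with its end at (458,230). Next I'll take the shut fingers over the bar to its far (+y) side.

Emit:
apply_moves([
  [0,[0,0,40],[0,0,0]],
  [0,[0,0,45],[0,0,0]],
  [0,[14,48,45],[0,0,0]],
  [0,[28,96,45],[0,0,0]],
  [0,[45,154,45],[0,0,0]],
  [0,[45,154,45],[0,0,0]],
  [0,[45,154,45],[0,0,0]],
  [0,[45,154,0],[0,0,0]],
  [0,[45,154,-30],[0,0,0]],
  [0,[45,154,-55],[0,0,0]],
  [0,[45,154,-55],[0,0,0]],
])

```text
time_s: 8.85
eef_pos: [610.3, 114.5, 173.3]
ee_rot: [-0.004, 0.142, 0.99, -0.001]
force: [-1.1, -0.1, 0.1]
grip_width: 0.002
grip_force: 0.0
```

Run:
```python
from h import *
s,M=state()
c,sn=np.cos(np.radians(-16.2)),np.sin(np.radians(-16.2)); C=np.array([567.8,-37.5,0])
# TCP waypoints for contact corner at r=140, finger half depth 14
p0=s['eef_pos']
for a in (105,95,85,75,65,55,45,35,25,15,8,3,0,-1):
    t=np.radians(a); y=85-140*np.cos(t)+4*np.sin(t)+12; z=37+140*np.sin(t)+4*np.cos(t)
    w=C+np.array([-sn*y,c*y,z]); print(a,round(y),(w-p0).round(0))
```

```text
t 8.85 tcp [610.3 114.5 173.3] yaw_y 73.7 z [-0.008 -0.    -1.   ] F [-1.1 -0.1  0.1] w 0.1 gf 0.0 q [-0.    0.57  1.26 -0.    1.31 -1.29]
105 137 [ -4. -20.  -2.]
95 113 [-11. -43.   3.]
85 89 [-18. -67.   3.]
75 65 [-24. -90.  -0.]
65 41 [ -31. -112.   -8.]
55 20 [ -37. -133.  -19.]
45 1 [ -42. -151.  -35.]
35 -15 [ -47. -167.  -53.]
25 -28 [ -50. -179.  -74.]
15 -37 [ -53. -188.  -96.]
8 -41 [ -54. -191. -113.]
3 -43 [ -54. -193. -125.]
0 -43 [ -54. -193. -132.]
-1 -43 [ -55. -193. -135.]
```

Emit:
apply_moves([
  [0,[-3,-10,-3],[0,0,0]],
  [0,[-6,-22,-3],[0,0,0]],
  [0,[-9,-33,-3],[0,0,0]],
  [0,[-13,-45,-1],[0,0,0]],
  [0,[-16,-57,-1],[0,0,0]],
  [0,[-20,-69,-1],[0,0,0]],
  [0,[-23,-80,-3],[0,0,0]],
  [0,[-26,-92,-4],[0,0,0]],
  [0,[-30,-103,-8],[0,0,0]],
  [0,[-33,-114,-12],[0,0,0]],
])

```text
time_s: 9.85
eef_pos: [578.7, 1.1, 165.0]
ee_rot: [-0.0, 0.141, 0.99, -0.0]
force: [0.2, 0.5, 0.6]
grip_width: -0.002
grip_force: 0.4
```

Run:
```python
from h import *
s,M=state(); im,d,ci=grab('wrist'); cv2.imwrite('pics/w4.png',im)
P=pts(d,ci); P[d==0]=-99
C=np.array([567.8,-37.5,0]); c,sn=np.cos(np.radians(-16.2)),np.sin(np.radians(-16.2))
Q=P-C; X=Q[...,0]*c+Q[...,1]*sn; Y=-Q[...,0]*sn+Q[...,1]*c; Z=P[...,2]
q=s['eef_pos']-C; print('tcp local',q[0]*c+q[1]*sn,-q[0]*sn+q[1]*c)
im,d,ci=grab('scene'); cv2.imwrite('pics/s4.png',cv2.resize(im[90:280,190:380],None,fx=3,fy=3))
```

```text
t 9.85 tcp [578.7   1.1 165. ] yaw_y 73.7 z [-0. -0. -1.] F [0.2 0.5 0.6] w -0.2 gf 0.4 q [-0.2   0.49  1.42 -0.    1.23 -1.49]
tcp local -0.2573872934664525 40.11522233408294
```

View pics/s4.png

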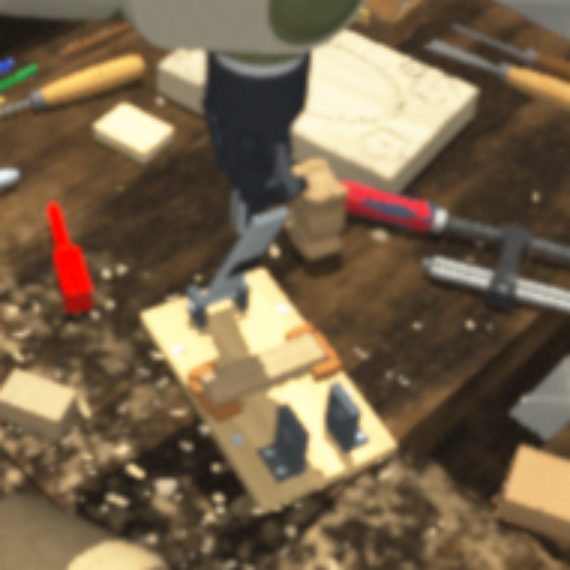

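The view shows the bar following the fingers at about 60°, with the strip still in the seat at (265,370). I'll continue the arc.

Emit:
apply_moves([
  [0,[-3,-11,-5],[0,0,0]],
  [0,[-6,-21,-11],[0,0,0]],
  [0,[-9,-30,-19],[0,0,0]],
  [0,[-11,-39,-27],[0,0,0]],
  [0,[-14,-47,-36],[0,0,0]],
  [0,[-16,-55,-45],[0,0,0]],
  [0,[-18,-61,-55],[0,0,0]],
  [0,[-19,-67,-66],[0,0,0]],
  [0,[-21,-72,-77],[0,0,0]],
  [0,[-22,-76,-88],[0,0,0]],
  [0,[-23,-78,-97],[0,0,0]],
  [0,[-23,-79,-105],[0,0,0]],
  [0,[-23,-80,-112],[0,0,0]],
  [0,[-23,-81,-117],[0,0,0]],
  [0,[-23,-81,-120],[0,0,0]],
])

```text
time_s: 11.45
eef_pos: [556.2, -78.8, 44.9]
ee_rot: [-0.0, 0.141, 0.99, -0.0]
force: [0.6, 0.4, 0.9]
grip_width: 0.001
grip_force: 0.2
```

```bash
python3 -c "
from h import *
state()"
```

```text
t 11.45 tcp [556.2 -78.8  44.9] yaw_y 73.8 z [-0.  0. -1.] F [0.6 0.4 0.9] w 0.1 gf 0.2 q [-0.35  0.6   1.59 -0.    0.95 -1.64]
```

Emit:
apply_moves([
  [0,[0,0,-2],[0,0,0]],
  [0,[0,0,-3],[0,0,0]],
  [0,[0,0,-4],[0,0,0]],
  [0,[0,0,-5],[0,0,0]],
  [0,[0,0,-5],[0,0,0]],
  [0,[0,0,-5],[0,0,0]],
  [0,[0,0,-5],[0,0,0]],
])

```text
time_s: 12.15
eef_pos: [556.3, -78.8, 41.0]
ee_rot: [0.0, 0.141, 0.99, -0.0]
force: [-2.8, 0.8, 5.5]
grip_width: 0.001
grip_force: 2.8
```

```bash
python3 -c "
from h import *
state()"
```

```text
t 12.15 tcp [556.3 -78.8  41. ] yaw_y 73.8 z [ 0.001 -0.    -1.   ] F [-2.8  0.8  5.5] w 0.1 gf 2.8 q [-0.35  0.61  1.59 -0.    0.94 -1.64]
```

Emit:
apply_moves([
  [0,[0,0,50],[0,0,0]],
  [0,[0,0,100],[0,0,0]],
  [0,[0,0,150],[0,0,0]],
  [0,[0,0,150],[0,0,0]],
])

```text
time_s: 12.55
eef_pos: [558.7, -79.5, 197.3]
ee_rot: [0.006, 0.141, 0.99, -0.001]
force: [-0.1, -0.1, -0.5]
grip_width: -0.001
grip_force: 0.0
```

Run:
```python
from h import *
s,M=state()
im,d,ci=grab('wrist'); P=pts(d,ci); P[d==0]=-99
C=np.array([567.8,-37.5,0]); c,sn=np.cos(np.radians(-16.2)),np.sin(np.radians(-16.2))
Q=P-C; X=Q[...,0]*c+Q[...,1]*sn; Y=-Q[...,0]*sn+Q[...,1]*c; Z=P[...,2]
for a in range(-90,80,20):
    k=(abs(X)<10)&(abs(Y-a)<8)&(Z>33)&(Z<60); print('bar',a,k.sum(),np.median(Z[k]).round(1))
for lo,hi in((-40,-12),(12,40)):
    k=(X>lo)&(X<hi)&(Y<-55)&(Y>-115)&(Z>64)&(Z<76); print('ear',np.percentile(X[k],[2,50,98]).round(1),np.percentile(Y[k],[2,50,98]).round(1),np.median(Z[k]))
```

```text
t 12.55 tcp [558.7 -79.5 197.3] yaw_y 73.8 z [ 0.012 -0.004 -1.   ] F [-0.1 -0.1 -0.5] w -0.0 gf 0.0 q [-0.35  0.42  1.44  0.    1.27 -1.64]
bar -90 320 41.1
bar -70 325 41.1
bar -50 323 41.2
bar -30 318 41.2
bar -10 328 41.1
bar 10 324 41.1
bar 30 324 41.2
bar 50 323 41.1
bar 70 338 41.4
ear [-27.4 -23.1 -18. ] [-105.5  -88.1  -70.6] 70.08629621927756
ear [20.3 24.6 30.6] [-105.6  -88.1  -70.4] 69.90332361838603
```

The bar is level at z 41.1. Now to the pin.

Emit:
apply_moves([
  [30,[-87,424,0],[0,0,-0.7]],
  [60,[-87,424,0],[0,0,-0.7]],
  [60,[-87,424,0],[0,0,-0.7]],
  [60,[-87,424,0],[0,0,-0.7]],
  [60,[-87,424,0],[0,0,-0.7]],
  [60,[-87,424,0],[0,0,-0.7]],
  [60,[-87,424,0],[0,0,-0.7]],
  [60,[-87,424,0],[0,0,-0.7]],
  [60,[-87,424,0],[0,0,-0.7]],
  [60,[-87,424,0],[0,0,-0.7]],
  [60,[-87,424,0],[0,0,-0.7]],
  [60,[-87,424,0],[0,0,-0.7]],
  [60,[-87,424,0],[0,0,-0.7]],
])

```text
time_s: 13.9
eef_pos: [469.5, 344.2, 190.0]
ee_rot: [-0.0, 0.148, 0.989, -0.0]
force: [1.0, -0.3, 0.3]
grip_width: 0.702
grip_force: 0.0
```

Run:
```python
from h import *
s,M=state()
im,d,ci=grab('wrist'); cv2.imwrite('pics/w5.png',im); P=pts(d,ci); P[d==0]=-99
c=(np.hypot(P[...,0]-495,P[...,1]-338)<75)
print('all',rect(im,P,(0,0,512,384),6,45,15,ci,c))
print('handle',rect(im,P,(0,0,512,384),25,40,30,ci,c))
hsv=cv2.cvtColor(im,cv2.COLOR_BGR2HSV)
print('rod',rect(im,P,(0,0,512,384),4,40,20,ci,c&(hsv[...,1]<60)))
```

```text
t 13.9 tcp [469.5 344.2 190. ] yaw_y 73.0 z [-0. -0. -1.] F [ 1.  -0.3  0.3] w 60.0 gf 0.0 q [ 0.43  0.47  1.38 -0.    1.29 -0.84]
all (array([505.4, 336.9]), array([ 26.8, 134.8]), 73.7, 'mean', array([491.8, 340.5,  15. ]), 'axis', np.float64(163.0), 2265)
handle (array([470.4, 347. ]), array([25.5, 61.5]), 73.7, 'mean', array([469. , 347.3,  30. ]), 'axis', np.float64(162.4), 1476)
rod (array([535. , 327.4]), array([13.4, 67.1]), 72.8, 'mean', array([533.8, 327.6,  20. ]), 'axis', np.float64(162.9), 718)
```

View pics/w5.png

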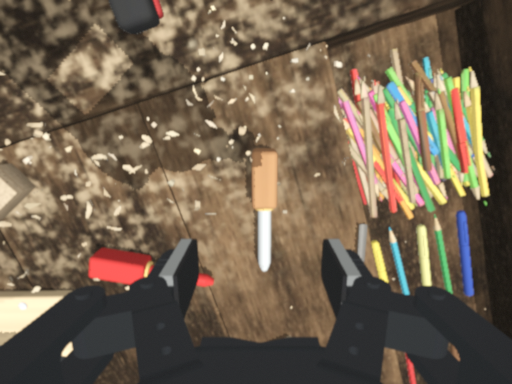

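The wrist view shows the pin's handle at (264,180) and rod to (264,268), aligned between the open fingers. The red decoy is well to the left. I'll grasp it.

Emit:
apply_moves([
  [55,[0,1,-50],[0,0,0]],
  [55,[0,1,-100],[0,0,0]],
  [55,[0,1,-145],[0,0,0]],
  [55,[0,1,-170],[0,0,0]],
  [55,[0,1,-180],[0,0,0]],
  [55,[0,1,-184],[0,0,0]],
  [55,[0,1,-184],[0,0,0]],
  [25,[0,1,-184],[0,0,0]],
  [20,[0,1,-184],[0,0,0]],
  [18,[0,1,-184],[0,0,0]],
  [15,[0,1,-184],[0,0,0]],
  [15,[0,1,-184],[0,0,0]],
  [15,[0,1,-184],[0,0,0]],
  [15,[0,1,-184],[0,0,0]],
], squeeze=80)

```text
time_s: 15.35
eef_pos: [469.9, 346.6, 7.9]
ee_rot: [0.001, 0.147, 0.989, 0.001]
force: [-0.4, -0.8, 7.6]
grip_width: 0.283
grip_force: 79.6
```

Run:
```python
from h import *
s,M=state()
C=np.array([567.8,-37.5,0]); x=np.array([np.cos(np.radians(-16.2)),np.sin(np.radians(-16.2)),0]); y=np.array([-x[1],x[0],0])
for lx in (-165,-140,-62): print(lx,(C+lx*x-85.5*y-s['eef_pos']).round(1))
```

```text
t 15.35 tcp [469.9 346.6   7.9] yaw_y 73.1 z [ 0.003  0.001 -1.   ] F [-0.4 -0.8  7.6] w 24.2 gf 79.6 q [ 0.44  0.7   1.53  0.    0.91 -0.84]
-165 [ -84.5 -420.2   -7.9]
-140 [ -60.4 -427.2   -7.9]
-62 [  14.5 -449.    -7.9]
```

Emit:
apply_moves([
  [15,[0,0,40],[0,0,0]],
  [15,[0,0,90],[0,0,0]],
  [15,[0,0,110],[0,0,0]],
  [15,[-70,-423,110],[0,0,0.7]],
  [15,[-70,-423,110],[0,0,0.7]],
  [15,[-70,-423,110],[0,0,0.7]],
  [15,[-70,-423,110],[0,0,0.7]],
  [15,[-70,-423,110],[0,0,0.7]],
  [15,[-70,-423,110],[0,0,0.7]],
  [15,[-70,-423,110],[0,0,0.7]],
  [15,[-70,-423,110],[0,0,0.7]],
  [15,[-70,-423,110],[0,0,0.7]],
  [15,[-70,-423,110],[0,0,0.7]],
  [15,[-70,-423,110],[0,0,0.7]],
  [15,[-70,-423,110],[0,0,0.7]],
])

```text
time_s: 16.85
eef_pos: [399.2, -76.0, 116.4]
ee_rot: [0.0, 0.141, 0.99, 0.0]
force: [-0.1, 1.5, -1.5]
grip_width: 0.287
grip_force: 79.4
```

Run:
```python
from h import *
s,M=state()
C=np.array([567.8,-37.5,0]); c,sn=np.cos(np.radians(-16.2)),np.sin(np.radians(-16.2))
q=s['eef_pos']-C; print('tcp local',q[0]*c+q[1]*sn,-q[0]*sn+q[1]*c)
for n in ('wrist','scene','top'):
    im,d,ci=grab(n); cv2.imwrite(f'pics/{n}6.png',im); P=pts(d,ci); P[d==0]=-999
    Q=P-C; X=Q[...,0]*c+Q[...,1]*sn; Y=-Q[...,0]*sn+Q[...,1]*c; Z=P[...,2]; hsv=cv2.cvtColor(im,cv2.COLOR_BGR2HSV)
    k=(X>-110)&(X<-38)&(abs(Y+85)<20)&(Z>105)&(Z<150)
    if k.sum():
        print(n,'rod',k.sum(),np.percentile(X[k],[1,99]).round(1),np.percentile(Y[k],[2,50,98]).round(1),np.percentile(Z[k],[50,90,98]).round(1))
        for a in range(-110,-40,10):
            j=k&(abs(X-a)<5)
            if j.sum()>5: print('  ',a,np.percentile(Y[j],[2,98]).mean().round(1),np.percentile(Z[j],[95]).round(1),j.sum())
    for lo,hi in((-40,-12),(12,40)):
        k=(X>lo)&(X<hi)&(Y<-55)&(Y>-115)&(Z>64)&(Z<76)
        if k.sum()>5: print(n,'ear',k.sum(),np.percentile(X[k],[2,98]).round(1),np.percentile(Y[k],[2,98]).round(1),np.median(Z[k]))
    if n=='top':
        b=np.s_[265:325,225:335]; print('mallet z',np.percentile(Z[b],99),'pts near',P[b][(Z[b]>40)&(Z[b]<100)].max(0))
```

```text
t 16.85 tcp [399.2 -76.  116.4] yaw_y 73.8 z [ 0.  0. -1.] F [-0.1  1.5 -1.5] w 24.5 gf 79.4 q [-0.48  0.2   1.98  0.    0.96 -1.77]
tcp local -151.19180574731593 -84.00439431204407
wrist rod 73 [-110.  -106.4] [-92.3 -84.6 -78.9] [128.5 130.2 130.4]
   -110 -85.6 [130.3] 73
scene rod 163 [-107.1  -43. ] [-91.9 -87.6 -79.5] [129.6 131.9 133.1]
   -100 -86.4 [133.] 27
   -90 -86.5 [132.5] 26
   -80 -85.9 [131.3] 29
   -70 -85.8 [132.4] 25
   -60 -85.3 [132.4] 26
   -50 -85.9 [131.6] 23
scene ear 66 [-27.  -16.5] [-104.9  -71.9] 70.29791462296015
scene ear 75 [20.7 31.8] [-105.6  -69.6] 69.9686963026711
top rod 120 [-103.2  -47.8] [-89.2 -81.7 -75.5] [127.9 130.9 132.2]
   -100 -82.4 [132.1] 19
   -90 -82.3 [131.] 22
   -80 -82.3 [130.6] 22
   -70 -82.1 [132.4] 22
   -60 -82.0 [130.9] 21
   -50 -81.6 [130.3] 14
top ear 49 [-28.3 -18.9] [-102.3  -67.5] 68.6569457045864
top ear 50 [19.2 29.4] [-102.3  -68.1] 68.36205473896496
mallet z 494.1510745369431 pts near [336.0684704 105.0460566  99.8657678]
```

Emit:
apply_moves([
  [15,[-0.7,-2.4,-30],[0,0,0]],
  [15,[-0.7,-2.4,-55],[0,0,0]],
  [15,[-0.7,-2.4,-68],[0,0,0]],
  [15,[-0.7,-2.4,-71.5],[0,0,0]],
  [15,[-0.7,-2.4,-71.5],[0,0,0]],
  [15,[-0.7,-2.4,-71.5],[0,0,0]],
])

```text
time_s: 17.6
eef_pos: [398.9, -79.2, 45.5]
ee_rot: [0.001, 0.141, 0.99, -0.0]
force: [-0.3, -0.8, -0.3]
grip_width: 0.289
grip_force: 79.4
```

Run:
```python
from h import *
s,M=state()
C=np.array([567.8,-37.5,0]); c,sn=np.cos(np.radians(-16.2)),np.sin(np.radians(-16.2))
q=s['eef_pos']-C; print('tcp local',q[0]*c+q[1]*sn,-q[0]*sn+q[1]*c)
for n in ('scene','top'):
    im,d,ci=grab(n); P=pts(d,ci); P[d==0]=-999
    Q=P-C; X=Q[...,0]*c+Q[...,1]*sn; Y=-Q[...,0]*sn+Q[...,1]*c; Z=P[...,2]
    k=(X>-110)&(X<-38)&(abs(Y+85)<15)&(Z>40)&(Z<75)
    print(n,'rod',k.sum(),np.percentile(X[k],[1,99]).round(1),np.percentile(Y[k],[2,98]).mean().round(1),np.percentile(Z[k],[50,90,98]).round(1))
    for a in range(-110,-40,10):
        j=k&(abs(X-a)<5)
        if j.sum()>5: print('  ',a,np.percentile(Y[j],[2,98]).mean().round(1),np.percentile(Z[j],[85]).round(1))
    for lo,hi in((-40,-12),(12,40)):
        k=(X>lo)&(X<hi)&(Y<-55)&(Y>-115)&(Z>62)&(Z<76); print(n,'ear',np.percentile(Y[k],[2,98]).mean().round(1),np.median(Z[k]).round(1))
```

```text
t 17.6 tcp [398.9 -79.2  45.5] yaw_y 73.8 z [ 0.001 -0.001 -1.   ] F [-0.3 -0.8 -0.3] w 24.7 gf 79.4 q [-0.49  0.33  2.05 -0.    0.76 -1.77]
tcp local -150.56185064596153 -87.1441026072157
scene rod 147 [-108.2  -45. ] -89.4 [58.4 60.8 61.9]
   -110 -89.4 [61.2]
   -100 -90.0 [60.5]
   -90 -88.9 [60.6]
   -80 -88.7 [60.6]
   -70 -89.8 [60.5]
   -60 -89.1 [59.8]
   -50 -88.6 [59.4]
scene ear -87.9 70.1
scene ear -86.8 70.0
top rod 101 [-101.9  -47. ] -85.6 [57.4 59.9 61.4]
   -100 -85.9 [58.2]
   -90 -85.7 [59.7]
   -80 -85.2 [60.7]
   -70 -85.4 [59.5]
   -60 -85.5 [59.4]
   -50 -84.8 [57.4]
top ear -84.9 68.8
top ear -84.7 69.6
```

Emit:
apply_moves([
  [15,[0.2,0.9,-0.5],[0,0,0]],
  [15,[9.8,-1.9,-0.5],[0,0,0]],
  [15,[14.6,-3.3,-0.5],[0,0,0]],
  [15,[19.4,-4.7,-0.5],[0,0,0]],
  [15,[24.2,-6.1,-0.5],[0,0,0]],
  [15,[29,-7.5,-0.5],[0,0,0]],
  [15,[33.8,-8.9,-0.5],[0,0,0]],
  [15,[33.8,-8.9,-0.5],[0,0,0]],
])

```text
time_s: 18.5
eef_pos: [432.8, -88.3, 44.3]
ee_rot: [0.0, 0.141, 0.99, -0.0]
force: [0.2, -0.2, -1.4]
grip_width: 0.287
grip_force: 79.4
```

```bash
python3 -c "
from h import *
s,M=state(); print(s['wrist_torque'].round(2))"
```

```text
t 18.5 tcp [432.8 -88.3  44.3] yaw_y 73.8 z [ 0. -0. -1.] F [ 0.2 -0.2 -1.4] w 24.5 gf 79.4 q [-0.47  0.4   1.95 -0.    0.79 -1.76]
[-0.02  0.05 -0.  ]
```

Emit:
apply_moves([
  [15,[9.6,-2.8,0],[0,0,0]],
  [15,[19.2,-5.6,0],[0,0,0]],
  [15,[24,-7,0],[0,0,0]],
  [15,[28.8,-8.4,0],[0,0,0]],
  [15,[33.6,-9.8,0],[0,0,0]],
  [15,[38.4,-11.2,0],[0,0,0]],
  [15,[43.2,-12.6,0],[0,0,0]],
  [15,[46,-13.4,0],[0,0,0]],
  [15,[46,-13.4,0],[0,0,0]],
])

```text
time_s: 19.4
eef_pos: [478.5, -101.6, 44.3]
ee_rot: [0.0, 0.141, 0.99, -0.0]
force: [0.1, -0.5, -1.2]
grip_width: 0.284
grip_force: 79.4
```

Run:
```python
from h import *
s,M=state()
C=np.array([567.8,-37.5,0]); c,sn=np.cos(np.radians(-16.2)),np.sin(np.radians(-16.2))
q=s['eef_pos']-C; print('tcp local',q[0]*c+q[1]*sn,-q[0]*sn+q[1]*c)
im,d,ci=grab('scene'); P=pts(d,ci); P[d==0]=-999
Q=P-C; X=Q[...,0]*c+Q[...,1]*sn; Y=-Q[...,0]*sn+Q[...,1]*c; Z=P[...,2]
k=(X>32)&(X<70)&(abs(Y+87)<15)&(Z>45)&(Z<66); print('tip',k.sum(),X[k].max() if k.any() else 0)
```

```text
t 19.4 tcp [ 478.5 -101.6   44.3] yaw_y 73.8 z [ 0. -0. -1.] F [ 0.1 -0.5 -1.2] w 24.2 gf 79.4 q [-0.45  0.48  1.81 -0.    0.85 -1.74]
tcp local -67.86193816413817 -86.46838587431014
tip 1 39.35712278911357
```

Emit:
apply_moves([
  [15,[1.9,-0.6,0],[0,0,0]],
  [15,[2.9,-0.8,0],[0,0,0]],
  [15,[3.8,-1.1,0],[0,0,0]],
  [15,[4.8,-1.4,0],[0,0,0]],
  [15,[5.8,-1.7,0],[0,0,0]],
  [15,[5.8,-1.7,0],[0,0,0]],
])

```text
time_s: 20.05
eef_pos: [484.2, -103.2, 44.3]
ee_rot: [0.0, 0.141, 0.99, -0.0]
force: [-0.4, 0.4, -1.6]
grip_width: 0.285
grip_force: 79.4
```

```bash
python3 -c "
from h import *
s,M=state(); print(s['wrist_torque'].round(2))"
```

```text
t 20.05 tcp [ 484.2 -103.2   44.3] yaw_y 73.8 z [ 0. -0. -1.] F [-0.4  0.4 -1.6] w 24.4 gf 79.4 q [-0.45  0.49  1.8   0.    0.86 -1.73]
[-0.    0.    0.02]
```

Emit:
apply_moves([
  [15,[1,-0.3,0],[0,0,0]],
  [15,[1.9,-0.6,0],[0,0,0]],
  [15,[2.4,-0.7,0],[0,0,0]],
  [15,[2.4,-0.7,0],[0,0,0]],
])

```text
time_s: 20.45
eef_pos: [485.4, -103.5, 44.0]
ee_rot: [-0.002, 0.141, 0.99, 0.0]
force: [-5.7, 1.0, 2.1]
grip_width: 0.284
grip_force: 79.7
```

```bash
python3 -c "
from h import *
s,M=state(); print(s['wrist_torque'].round(2))"
```

```text
t 20.45 tcp [ 485.4 -103.5   44. ] yaw_y 73.8 z [-0.003  0.001 -1.   ] F [-5.7  1.   2.1] w 24.2 gf 79.7 q [-0.45  0.49  1.79 -0.    0.86 -1.73]
[ 0.12  0.92 -0.06]
```

The collar has met the ear (about 6 N). I'll release gently and retreat.

Emit:
apply_moves([
  [15,[-1,0.3,-1],[0,0,0]],
  [15,[-1,0.3,-2],[0,0,0]],
  [30,[-1,0.3,-2],[0,0,0]],
  [45,[-1,0.3,-2],[0,0,0]],
  [50,[-1,0.3,-2],[0,0,0]],
  [50,[-1,0.3,-2],[0,0,0]],
  [50,[-1,0.3,10],[0,0,0]],
  [50,[-1,0.3,40],[0,0,0]],
  [50,[-1,0.3,90],[0,0,0]],
  [50,[-30,10,140],[0,0,0]],
  [50,[-70,60,160],[0,0,0]],
  [50,[-100,100,160],[0,0,0]],
  [50,[-100,150,160],[0,0,0]],
  [50,[-100,150,160],[0,0,0]],
])

```text
time_s: 21.85
eef_pos: [385.1, 48.7, 205.8]
ee_rot: [0.001, 0.14, 0.99, 0.0]
force: [0.7, -1.0, -0.5]
grip_width: 0.584
grip_force: 0.0
```

Run:
```python
from h import *
s,M=state()
C=np.array([567.8,-37.5,0]); c,sn=np.cos(np.radians(-16.2)),np.sin(np.radians(-16.2))
ims=[]
for n in ('scene','top'):
    im,d,ci=grab(n); P=pts(d,ci); P[d==0]=-999
    Q=P-C; X=Q[...,0]*c+Q[...,1]*sn; Y=-Q[...,0]*sn+Q[...,1]*c; Z=P[...,2]
    k=(X>-110)&(X<-31)&(abs(Y+85)<15)&(Z>30)&(Z<80); print(n,'handle',np.percentile(X[k],[1,99]).round(1),np.percentile(Y[k],[2,98]).round(1),np.percentile(Z[k],[50,95]).round(1))
    for a in range(-70,60,25):
        k=(abs(X)<10)&(abs(Y-a)<8)&(Z>33)&(Z<60); print(' bar',a,np.median(Z[k]).round(1))
    ims.append(im)
cv2.imwrite('pics/end.png',np.hstack([cv2.resize(ims[0][130:280,200:350],(400,400)),cv2.resize(ims[1][145:255,225:335],(400,400))]))
```

```text
t 21.85 tcp [385.1  48.7 205.8] yaw_y 73.9 z [ 0.002  0.    -1.   ] F [ 0.7 -1.  -0.5] w 49.9 gf 0.0 q [-0.18  0.03  1.91  0.    1.2  -1.47]
scene handle [-89.2 -32.2] [-99.8 -76.5] [58.3 63.7]
 bar -70 41.8
 bar -45 41.2
 bar -20 41.8
 bar 5 41.8
 bar 30 42.0
 bar 55 41.6
top handle [-92.4 -32.1] [-96.9 -71.7] [58.  62.5]
 bar -70 39.5
 bar -45 39.4
 bar -20 39.7
 bar 5 39.9
 bar 30 39.9
 bar 55 39.8
```

View pics/end.png

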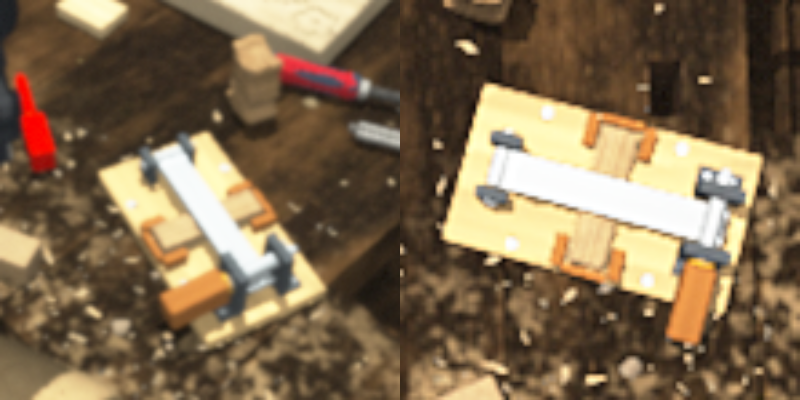

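Both views show the strip seated, the bar down, and the pin through both ears with its collar at the near ear (scene crop (235,280), top crop (700,260)). The owl and offcuts look undisturbed. I'll hand it in.

```bash
python3 -c "
from rig import ctrl
print(ctrl.finish_job())"
```

```text
the job is handed in; nothing more can be done
None
```

I handed the job in at about 22 s: the strip lies flat in the seat, the keeper bar is fully down over it, and the pin is through both eyes with its collar at the near ear; the hand-in returned no verdict.

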